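# Roll the bending bar onto the tread line of a sole

## Robot

A 7-joint arm with a two-finger parallel gripper is mounted at the origin on the work surface. World frame = base frame: x ahead of the robot, y to its left, z up, the work surface at z = 0. Lengths are in m, angles in rad, forces in N, time in s.
With the tool pointing down it reaches from about 0.35 to 0.9 m from the base axis. Payload 8.1 kg.
Tool frame: the origin (TCP) lies between the finger pads; the fingertips stand 17 mm ahead of it and the grasp point (between the pads) lies 2 mm behind it; z points along the fingers, y is the line along which they close (so a half turn about z gives the same grasp; the last joint's range is limited). The gripper opens to 92 mm and grips with 3 to 60 N. Pads are 19 mm wide; open, the fingers measure 130 mm over their backs; the gripper's body (75 mm by 190 mm) begins 47 mm behind the grasp point.
Start: joints at [1.138, 0.434, 0.025, 1.573, -0.012, 1.134, -0.075], TCP at [0.202, -0.591, 0.244] pointing down, gripper open.
Joint ranges: [-2.62, 2.62], [-0.44, 2.09], [-1.27, 1.32], [0.08, 2.57], [-1.32, 4.46], [0.12, 2], [-2.74, 2.74]. Speed limits (rad/s): [2.22, 2.22, 3.01, 3.01, 3.14, 3.14, 3.14].

## Interface

Orientations are given as a rotation vector (axis times angle).
In Python, from cell import observe, get_image, calibration, sign_off, look_for, regions_of, landmark_of gives the robot as it stands.
- The arm moves only by the tool jog_arm, never from a script. Its argument "plan" is a list of rows, each an object with "offset": the shift along the tool's x, y, z normalised to -1 to 1, where 1 is 0.15 m, a list of three; "twist": the turn, a rotation vector about the tool's x, y, z normalised to -1 to 1, where 1 is 2 pi rad, a list of three; "fingers": the gripper command: -1 is shut, 1 is fully open, values between are in proportion. In form: [{"offset": [x, y, z], "twist": [ax, ay, az], "fingers": fingers}, ...]. A call has 1 to 20 rows; each row is the pose to reach, as a shift and turn from the pose commanded when the call began, along the tool's axes at that moment, turning the shorter way round; what a row does not reach only later rows make up. A row lasts 1/8 s, in which the tool goes at most 62.5 mm and 10.7 degrees, less where a joint would pass 70% of its speed; a pose out of reach is approached as far as the arm can. A call with a number of a shift or a turn outside -1 to 1 is refused whole. A call with a gripper value outside its range is refused whole. The fingers move at their own pace and stop on an object; "newtons" is the grip in N (left out, the last holds). Time passes only in rows, so rows that repeat a pose let the fingers close. It gives the time, the measured TCP pose, the force, the opening and the grip force at its end, in the units of the state.
- observe(): the state, without advancing time (a new reading comes with each control period).
- get_image(name): name is "scene" or "top"; returns the picture (480x640x3 uint8, red, green, blue); there is no depth.
- calibration(name): a dict with "fov_y" (degrees; the focal length in pixels is half the picture's height over the tangent of half this angle, whatever the lens; pixels are square), "cx", "cy" (the principal point, pixels), "k1" (the pictures are not rectified: a ray, as slopes to the right and down, at radius r is drawn at 1 + k1 r^2 times it, then the intrinsics apply), "position" and "attitude" of the camera in the world. Camera axes: x right, y down, z forward; pixel columns grow to the right and rows downward; lengths in m; the calibration is good to about 2 mm. A picture is of the moment at which its call begins. calibration takes no time and is no camera call.
- sign_off(): hands the job in; it is judged then, once.
Trained networks look in the newest picture that a camera, given by its name, has taken for a name from the list of things; names that differ only in an ending like _2 or _b are one class to them, and where a whole thing is asked for, a point or a joint stands for the part that bears it (a point fixed in the world has none). Each returns a list of dicts, best first, with "conf" (0 to 1); they miss things now and then, are a little off and sometimes report something else, mostly with a low value. They report only what shows in the picture. A call takes as long as a camera call.
- look_for(thing, camera): "box" ([left, top, width, height] as shares, 0 to 1, of the picture: columns of its width, rows of its height, round what is visible of it).
- regions_of(thing, camera): "region" (480x640 bool, what is visible of it) and "box" ([left, top, width, height] as shares, 0 to 1, of the picture: columns of its width, rows of its height, round what is visible of it).
- landmark_of(thing, camera): "at" ([row, column] as shares, 0 to 1, of the picture: columns of its width, rows of its height: a listed point, or the origin of a listed thing).
The state is a dict: "clock": time; "joints": joint angles; "dq": joint speeds; "joint_efforts": joint torques, N m; "position": TCP position; "ee_rot": TCP orientation; "force": force on the tool from outside, world axes, zero at the start; "ft_torque": the same for the moment, N m; "width": opening from 0.0 (shut) to 1.0 (fully open); "gripper_force": force on a finger pad.
Only numpy, scipy, OpenCV 4.12 (cv2) and the standard library are available. Lean on these libraries where they do the work, as an engineer would, in place of code of your own. Each camera call takes 0.05 s, during which the arm holds its last target. There are 200 camera calls.

## Task

The stiff leather sole on the grey board is about to have its toe bent up around the loose round metal bar that lies across it. With the fingertips, roll the bar along the sole, without ever picking it up, until it lies along the slanting ink line drawn across the widest part of the sole (the tread line, not the straight line near the heel), and leave it resting there across the whole width of the sole. Leave the tools and supplies around it where they are.

Things in the scene. Friction and masses are not known exactly. Their poses are not given: they have to be found in the camera images.
- board: Dark grey plastic work board, 400 x 220 mm, 15 mm thick, fixed flat on the bench; its place and turn differ from run to run. Origin: centre of its underside; x along its length towards the toe of the sole on it, z up.
- sole_mid (a point): Middle of the top face of the tan leather right sole that is tacked flat and firm on the board, its axes as the board's. Sole 285 mm long (toe end at x = +142 mm, heel end at -142), 6 mm thick, so its top is 21 mm above the bench; 98 mm wide at the ball, 61 at the waist, 66 at the heel; inner side at +y. An ink line square across the heel at x = -70 mm is not the target.
- tread_line: The target: slanting straight ink line, 3 mm wide and 95 mm long, drawn across the ball of the sole (50 mm toeward of mid-length). Origin: middle of the line, on the sole's top face. y runs along the line to the inner side, x square to the line towards the toe, z up. It is turned 15 degrees clockwise, seen from above, from square across the sole.
- bar: Loose solid aluminium round bar, 32 mm diameter, 180 mm long, 0.3 to 0.5 kg, lying across the sole 80 to 140 mm heelward of the tread line, up to 9 degrees out of parallel with it. Origin: centre, on the axis; x along the axis; y, z turn as it rolls. Stroked on top it rolls half as far as the fingertip goes; pushed level from behind it rolls on a few mm and hardly turns; a push down into it jams it.
- tack_tin: Bystander on the board beside the toe: round steel tin, 59 mm diameter, 22 mm high. Origin: centre of its underside.
- spool: Bystander on the board on the other side of the toe: standing wooden spool of thread, 38 mm diameter, 42 mm high. Origin: centre of its underside.
- hammer: Bystander left of the board: shoemaker's hammer lying flat, 220 mm long, 120 mm over its head, 32 mm high. Origin: on the handle 80 mm from the head, on the bench.
- last: Bystander left and ahead: wooden foot form (last), 260 mm long, 90 mm high. Origin: centre of its underside.
- tape_roll: Bystander right of the board: roll of tape lying flat, 100 mm diameter, 25 mm high. Origin: centre of its underside.
- awl: Bystander right of the board: awl lying flat, wooden handle 85 mm, blade 70 mm. Origin: at the front end of the handle, on the bench.
- pincers: Bystander right and ahead: steel pincers lying flat, 215 mm long, 60 mm wide, 18 mm high. Origin: near their middle, on the bench.

How it is judged:
By the outcome, as a careful person would: the job done as asked, in the order asked, and still so for the second after the job is handed in, with the robot touching nothing.
It also fails if it takes over 61 s, if anything falls off the work surface, if the arm or the gripper's body presses on something with over 40 N, if the wrist force passes 120 N, or if a joint passes its speed limit or range.

## Working session

There is one attempt and no reset: what is moved stays moved. The work goes in short steps, Python scripts to look and compute and a tool call to move; the robot and the scene stay as the last step left them, time stands still between calls to the robot, and variables do not carry over. Pictures are saved under pics/ and viewed, at most 10 in all, crops included, and the job is handed in when it is done.

Besides the shell and the picture viewer there is one more tool, called after "Emit:" as a command line: name --argument value ..., lists and objects as JSON in quotes. jog_arm: Moves the arm, as the interface text tells. Scaled input: -1 to 1 covers 0.15 m each way for a shift and 2 pi rad each way for a turn. Its arguments: {"type":"object","properties":{"plan":{"type":"array","items":{"type":"object","properties":{"offset":{"type":"array","items":{"type":"number","minimum":-1,"maximum":1}},"twist":{"type":"array","items":{"type":"number","minimum":-1,"maximum":1}},"fingers":{"type":"number"}}}},"newtons":{"type":"number"}},"required":["plan"]}

```bash
mkdir -p pics; cat > h.py <<'E'
import numpy as np, cv2
from cell import *
from scipy.spatial.transform import Rotation as R
def cam(n):
    c=calibration(n); f=240/np.tan(np.radians(c['fov_y'])/2)
    a=np.array(c['attitude'],float)
    Rm=a if a.shape==(3,3) else (R.from_rotvec(a).as_matrix() if a.size==3 else R.from_quat(a).as_matrix())
    return c,f,Rm,np.array(c['position'])
def ground(n,px,z):
    "px (N,2) col,row -> world at height z"
    c,f,Rm,p=cam(n); px=np.atleast_2d(px).astype(float)
    d=(px-[c['cx'],c['cy']])/f; s=d.copy()
    for _ in range(30): s=d/(1+c['k1']*(s**2).sum(1,keepdims=True))
    r=np.c_[s,np.ones(len(s))]@Rm.T
    return p+r*((z-p[2])/r[:,2:])
def proj(n,P):
    c,f,Rm,p=cam(n); q=(np.atleast_2d(P)-p)@Rm; s=q[:,:2]/q[:,2:]
    return s*(1+c['k1']*(s**2).sum(1,keepdims=True))*f+[c['cx'],c['cy']]
E
python3 - <<'E'
from h import *
for n in ('top','scene'):
    print(calibration(n)); cv2.imwrite(f'pics/{n}0.png',get_image(n)[:,:,::-1])
for t in ('tread_line','bar','sole_mid','board','tack_tin','spool'):
    for d in landmark_of(t,'top')[:1]:
        px=[d['at'][1]*640,d['at'][0]*480]; print(t,d['conf'],px,ground('top',px,.037 if t=='bar' else .021))
o=observe();print(o)
r=regions_of('bar','top')[0]; ys,xs=np.nonzero(r['region']); print(r['conf'],cv2.minAreaRect(np.c_[xs,ys].astype(np.float32)))
E
```

```text
{'fov_y': 57.45499586708707, 'cx': 311.9898971437441, 'cy': 246.48353127133166, 'k1': -0.10744939988639432, 'position': array([0.35387694, 0.01128271, 1.17675955]), 'attitude': array([-2.15844704,  2.12476504, -0.1898299 ])}
{'fov_y': 54.993957427912946, 'cx': 324.93941176811666, 'cy': 242.67757093725461, 'k1': 0.0378939641439161, 'position': array([1.29078577, 0.08450551, 0.75715652]), 'attitude': array([-1.60807764, -1.84810929,  0.80839083])}
tread_line 0.43 [301.88800000000003, 250.89600000000002] [[0.53292558 0.02463766 0.021     ]]
bar 0.75 [340.672, 256.608] [[ 0.51693867 -0.07787023  0.037     ]]
sole_mid 0.87 [322.30400000000003, 251.808] [[ 0.53137397 -0.02992604  0.021     ]]
board 0.72 [321.728, 250.32] [[ 0.53537131 -0.02834251  0.021     ]]
tack_tin 0.68 [263.872, 274.8] [[0.46718299 0.12413039 0.021     ]]
spool 0.61 [265.408, 220.08] [[0.61552417 0.12478963 0.021     ]]
{'clock': 0.4, 'joints': array([ 1.13838803,  0.43460623,  0.02500471,  1.57328548, -0.0116103 ,
        1.13401059, -0.07509517]), 'dq': array([ 0.0012337 , -0.00132525, -0.00060836, -0.00295503, -0.00126526,
        0.00094294,  0.00044049]), 'joint_efforts': array([-1.24419366e-03, -6.66975546e+01,  9.82774682e-01, -3.14410293e+01,
       -6.05727732e-02,  3.56321095e-02,  1.63616670e-05]), 'position': array([ 0.2023717 , -0.59128758,  0.24364273]), 'ee_rot': array([-3.09884157e+00, -5.15552181e-01,  7.35448631e-05]), 'force': array([ 0.09756626, -0.02239517, -0.06512848]), 'ft_torque': array([-0.0114263 , -0.02270082, -0.03157351]), 'gripper_force': 0.0, 'width': 0.9987768646778338}
0.8 ((339.4524841308594, 258.67706298828125), (12.268112182617188, 68.54756927490234), 21.370620727539062)
```

```bash
python3 - <<'E'
import cv2
a=cv2.imread('pics/top0.png')[170:330,220:430]; cv2.imwrite('pics/c0.png',cv2.resize(a,None,fx=3.75,fy=3.75,interpolation=cv2.INTER_CUBIC))
E
```

```text
(no output)
```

View pics/c0.png

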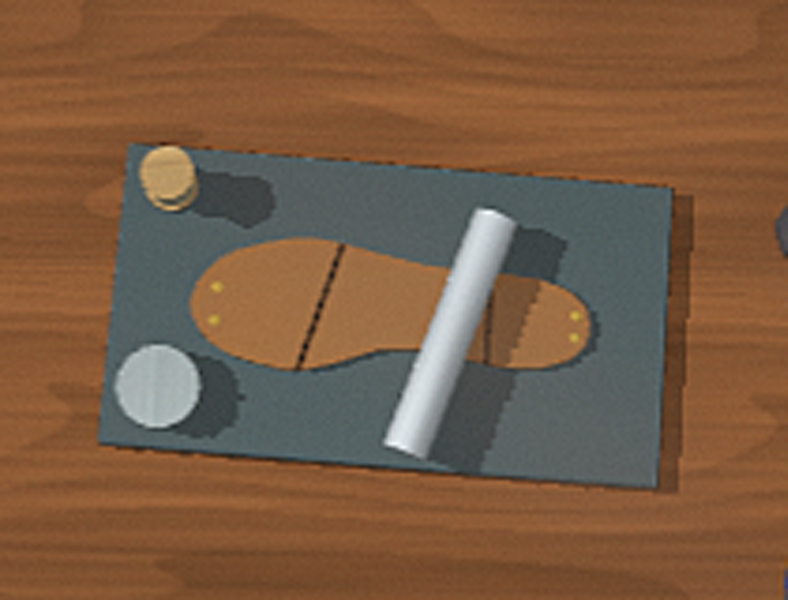

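View pics/scene0.png

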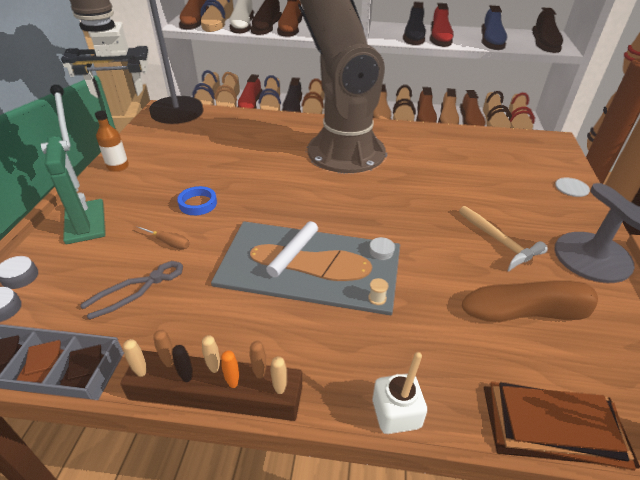

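The top view shows the bar from crop (496,214) to (407,451), the tread line from (342,245) to (299,368), and the heel line at x≈488. The tin and spool are clear of the bar's path. Next I'll get metric positions.

```bash
cat >> h.py <<'E'
def crop2px(p): return np.array(p,float)/3.75+[220-.37,170-.37]
def rep(line,bar):
    mid=line.mean(0); u=line[1]-line[0]; u/=np.linalg.norm(u)      # to inner side or outer, set +x world
    n=np.array([-u[1],u[0],0]); n=n*np.sign(n[1])
    b=bar.mean(0)-mid; v=bar[1]-bar[0]
    ang=lambda w:np.degrees(np.arctan2(w[1],w[0]))
    print('line mid',mid,'ang',ang(u),'len',np.linalg.norm(line[1]-line[0]))
    print('bar mid',bar.mean(0),'ang',ang(v),'len',np.linalg.norm(v),'| along n',b@n,'along u',b@u)
E
python3 - <<'E'
from h import *
B=ground('top',crop2px([(130,144),(673,187),(657,488),(100,443)]),.015); m=B.mean(0)
d=(B[0]-B[1]+B[3]-B[2]); d/=np.linalg.norm(d); print('board',m,np.degrees(np.arctan2(d[1],d[0])),[np.linalg.norm(B[i]-B[i-1]) for i in range(4)])
a=np.arctan2(d[1],d[0]); t=m+.05*d; print('predicted tread mid',t,'line ang',np.degrees(a)-90-15, np.degrees(a)+75)
L=ground('top',crop2px([(299,368),(342,245)]),.021)
b=ground('top',crop2px([(407,451),(496,214)]),.037)
rep(L,b)
# scene: fit bar region
for n in ('scene',):
    get_image(n); r=regions_of('bar',n)[0]; print(r['conf']); ys,xs=np.nonzero(r['region'])
    box=cv2.boxPoints(cv2.minAreaRect(np.c_[xs,ys].astype(np.float32))); print(box)
    e=sorted([(np.linalg.norm(box[i]-box[i-1]),(box[i]+box[i-1])/2) for i in range(4)],key=lambda t:t[0])[:2]
    g=ground(n,[e[0][1],e[1][1]],.037); rep(L,g if g[1,0]>g[0,0] else g[::-1])
E
```

```text
board [ 0.52857729 -0.03422492  0.015     ] 86.3275492984999 [np.float64(0.21807703869395093), np.float64(0.3973182370499801), np.float64(0.2192398230599386), np.float64(0.39566854705328847)]
predicted tread mid [0.53177992 0.01567241 0.015     ] line ang -18.672450701500097 161.3275492984999
line mid [0.53208256 0.01596133 0.021     ] ang -18.08242706559937 len 0.09376289286161656
bar mid [ 0.51344036 -0.07662346  0.037     ] ang -20.10522490578787 len 0.17990805686435304 | along n -0.09379837698169488 along u 0.011015433933166566
0.63
[[263.67798 269.40747]
 [308.85724 218.33527]
 [319.42987 227.68796]
 [274.2506  278.76016]]
line mid [0.53208256 0.01596133 0.021     ] ang -18.08242706559937 len 0.09376289286161656
bar mid [ 0.51286285 -0.07606682  0.037     ] ang -20.729164415001264 len 0.20152916074583563 | along n -0.09344847431513419 along u 0.010293669701965102
```

Emit:
jog_arm --plan '[{"offset":[0.776,-0.623,0],"twist":[0,0,0],"fingers":-0.4},{"offset":[0.776,-0.623,0],"twist":[0,0,0],"fingers":-0.4},{"offset":[0.776,-0.623,0],"twist":[0,0,0],"fingers":-0.4}]'

```text
clock: 0.92
position: [0.2848, -0.4619, 0.244]
ee_rot: [-3.097, -0.522, -0.002]
force: [-0.3, -0.1, -0.2]
width: 0.726
gripper_force: 0.0
```

Emit:
jog_arm --plan '[{"offset":[0.776,-0.623,0],"twist":[0,0,0],"fingers":-0.4},{"offset":[0.776,-0.623,0],"twist":[0,0,0],"fingers":-0.4},{"offset":[0.776,-0.623,0],"twist":[0,0,0],"fingers":-0.4}]'

```text
clock: 1.3
position: [0.3643, -0.3356, 0.2441]
ee_rot: [-3.097, -0.523, -0.002]
force: [-0.7, -1.5, 0.6]
width: 0.396
gripper_force: 0.0
```

Emit:
jog_arm --plan '[{"offset":[0.776,-0.623,0],"twist":[0,0,0],"fingers":-0.4},{"offset":[0.776,-0.623,0],"twist":[0,0,0],"fingers":-0.4},{"offset":[0.776,-0.623,0],"twist":[0,0,0],"fingers":-0.4}]'

```text
clock: 1.68
position: [0.444, -0.2092, 0.2441]
ee_rot: [-3.097, -0.523, -0.002]
force: [0.8, -1.2, 0.5]
width: 0.299
gripper_force: 0.0
```

Emit:
jog_arm --plan '[{"offset":[0.776,-0.623,0],"twist":[0,0,-0.142],"fingers":-0.4},{"offset":[0.776,-0.623,0],"twist":[0,0,-0.142],"fingers":-0.4},{"offset":[0.776,-0.623,0],"twist":[0,0,-0.142],"fingers":-0.4},{"offset":[0.776,-0.623,0.4],"twist":[0,0,-0.142],"fingers":-0.4},{"offset":[0.776,-0.623,0.8],"twist":[0,0,-0.142],"fingers":-0.4},{"offset":[0.776,-0.623,0.9],"twist":[0,0,-0.142],"fingers":-0.4},{"offset":[0.776,-0.623,0.9],"twist":[0,0,-0.142],"fingers":-0.4},{"offset":[0.776,-0.623,0.9],"twist":[0,0,-0.142],"fingers":-0.4}]'

```text
clock: 2.68
position: [0.5235, -0.087, 0.1109]
ee_rot: [2.573, 1.798, 0.004]
force: [-0.0, -0.4, -0.6]
width: 0.3
gripper_force: 0.0
```

Emit:
jog_arm --plan '[{"offset":[0,0,0.15],"twist":[0,0,0],"fingers":-0.4},{"offset":[0,0,0.22],"twist":[0,0,0],"fingers":-0.4},{"offset":[0,0,0.25],"twist":[0,0,0],"fingers":-0.4},{"offset":[0,0,0.25],"twist":[0,0,0],"fingers":-0.4},{"offset":[0,0,0.25],"twist":[0,0,0],"fingers":-0.4}]'

```text
clock: 3.3
position: [0.5223, -0.0869, 0.0718]
ee_rot: [2.573, 1.802, 0.001]
force: [0.1, 0.2, 0.7]
width: 0.296
gripper_force: 0.0
```

Emit:
jog_arm --plan '[{"offset":[0,0,0.007],"twist":[0,0,0],"fingers":-0.4},{"offset":[0,0,0.014],"twist":[0,0,0],"fingers":-0.4},{"offset":[0,0,0.014],"twist":[0,0,0],"fingers":-0.4}]'

```text
clock: 3.68
position: [0.5224, -0.0867, 0.07]
ee_rot: [2.572, 1.802, 0.001]
force: [-2.0, 0.4, 10.4]
width: 0.303
gripper_force: 4.9
```

Emit:
jog_arm --plan '[{"offset":[0.04,0,0],"twist":[0,0,0],"fingers":-0.4},{"offset":[0.08,0,0],"twist":[0,0,0],"fingers":-0.4},{"offset":[0.12,0,0],"twist":[0,0,0],"fingers":-0.4},{"offset":[0.15,0,0],"twist":[0,0,0],"fingers":-0.4},{"offset":[0.17,0,0],"twist":[0,0,0],"fingers":-0.4},{"offset":[0.17,0,0],"twist":[0,0,0],"fingers":-0.4},{"offset":[0.17,0,0],"twist":[0,0,0],"fingers":-0.4}]'

```text
clock: 4.55
position: [0.5314, -0.0627, 0.07]
ee_rot: [2.572, 1.802, 0.002]
force: [-0.7, 1.6, 9.1]
width: 0.297
gripper_force: 4.4
```

```bash
cat > look.py <<'E'
from h import *
import sys
L=np.array([[.5320,.0160,.021]])+np.array([[-1],[1]])*.0475*np.array([np.cos(np.radians(-18.4)),np.sin(np.radians(-18.4)),0])
for n in ('top','scene'):
    im=get_image(n); cv2.imwrite(f'pics/{n}_{sys.argv[1]}.png',im[:,:,::-1]); R_=regions_of('bar',n)
    for r in R_[:1]:
        ys,xs=np.nonzero(r['region']); print(n,r['conf'],len(xs))
        box=cv2.boxPoints(cv2.minAreaRect(np.c_[xs,ys].astype(np.float32)))
        e=sorted([(np.linalg.norm(box[i]-box[i-1]),(box[i]+box[i-1])/2) for i in range(4)],key=lambda t:t[0])[:2]
        g=ground(n,[e[0][1],e[1][1]],.037); rep(L,g if g[1,0]>g[0,0] else g[::-1])
E
python3 look.py 1
python3 -c "
import cv2
a=cv2.imread('pics/top_1.png')[170:330,220:430]; cv2.imwrite('pics/c1.png',cv2.resize(a,None,fx=3.75,fy=3.75,interpolation=cv2.INTER_CUBIC))"
```

```text
top 0.4 92
line mid [0.532 0.016 0.021] ang -18.399999999999995 len 0.09500000000000001
bar mid [ 0.44075325 -0.03369174  0.037     ] ang 64.25119845752377 len 0.03140537409500664 | along n -0.07595324483406844 along u -0.07089670129985917
scene 0.96 743
line mid [0.532 0.016 0.021] ang -18.399999999999995 len 0.09500000000000001
bar mid [ 0.51706175 -0.06447651  0.037     ] ang -20.042318368672024 len 0.20217843826963447 | along n -0.08107747096354655 along u 0.0112277848257742
```

View pics/c1.png

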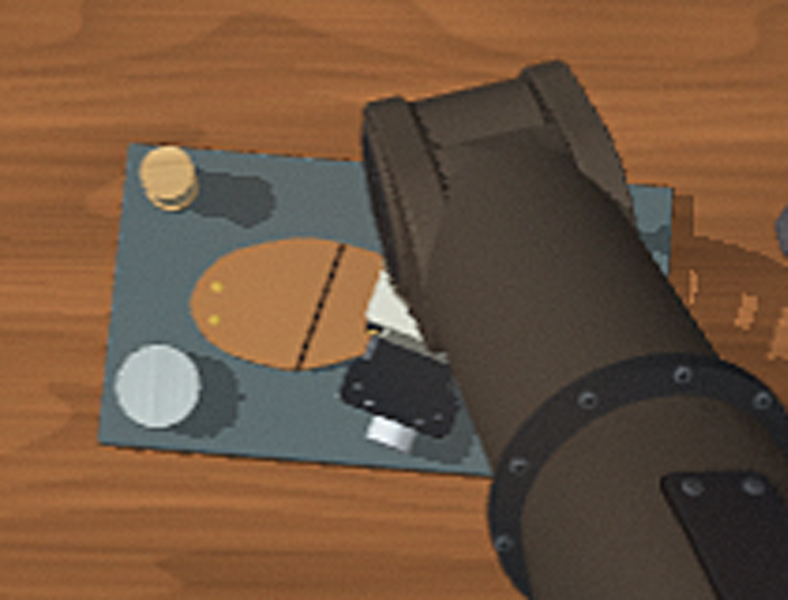

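The first stroke rolled the bar 12.5 mm and kept its angle. I'll repeat it, two strokes per call.

Emit:
jog_arm --plan '[{"offset":[0,0,-0.05],"twist":[0,0,0],"fingers":-0.4},{"offset":[-0.087,-0.023,-0.05],"twist":[0,0,0],"fingers":-0.4},{"offset":[-0.087,-0.023,-0.01],"twist":[0,0,0],"fingers":-0.4},{"offset":[-0.087,-0.023,0],"twist":[0,0,0],"fingers":-0.4},{"offset":[-0.06,-0.023,0],"twist":[0,0,0],"fingers":-0.4},{"offset":[-0.01,-0.023,0],"twist":[0,0,0],"fingers":-0.4},{"offset":[0.04,-0.023,0],"twist":[0,0,0],"fingers":-0.4},{"offset":[0.08,-0.023,0],"twist":[0,0,0],"fingers":-0.4},{"offset":[0.1,-0.023,0],"twist":[0,0,0],"fingers":-0.4},{"offset":[0.1,-0.023,0],"twist":[0,0,0],"fingers":-0.4},{"offset":[0.1,-0.023,-0.05],"twist":[0,0,0],"fingers":-0.4},{"offset":[0.013,-0.046,-0.05],"twist":[0,0,0],"fingers":-0.4},{"offset":[0.013,-0.046,-0.01],"twist":[0,0,0],"fingers":-0.4},{"offset":[0.013,-0.046,0],"twist":[0,0,0],"fingers":-0.4},{"offset":[0.04,-0.046,0],"twist":[0,0,0],"fingers":-0.4},{"offset":[0.09,-0.046,0],"twist":[0,0,0],"fingers":-0.4},{"offset":[0.14,-0.046,0],"twist":[0,0,0],"fingers":-0.4},{"offset":[0.18,-0.046,0],"twist":[0,0,0],"fingers":-0.4},{"offset":[0.2,-0.046,0],"twist":[0,0,0],"fingers":-0.4},{"offset":[0.2,-0.046,0],"twist":[0,0,0],"fingers":-0.4}]'

```text
clock: 7.25
position: [0.5349, -0.0316, 0.0698]
ee_rot: [2.573, 1.803, 0.002]
force: [-2.5, 1.8, 16.6]
width: 0.301
gripper_force: 8.4
```

```bash
python3 look.py 2
```

```text
scene 0.91 648
line mid [0.532 0.016 0.021] ang -18.399999999999995 len 0.09500000000000001
bar mid [ 0.53096772 -0.03423322  0.037     ] ang -22.084816318097175 len 0.1969978989354979 | along n -0.04799093298877642 along u 0.014876557767671633
```

```bash
python3 -c "
import cv2
a=cv2.imread('pics/scene_2.png')[200:320,200:410]; cv2.imwrite('pics/c2.png',cv2.resize(a,None,fx=3.75,fy=3.75,interpolation=cv2.INTER_CUBIC))"
```

```text
(no output)
```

View pics/c2.png

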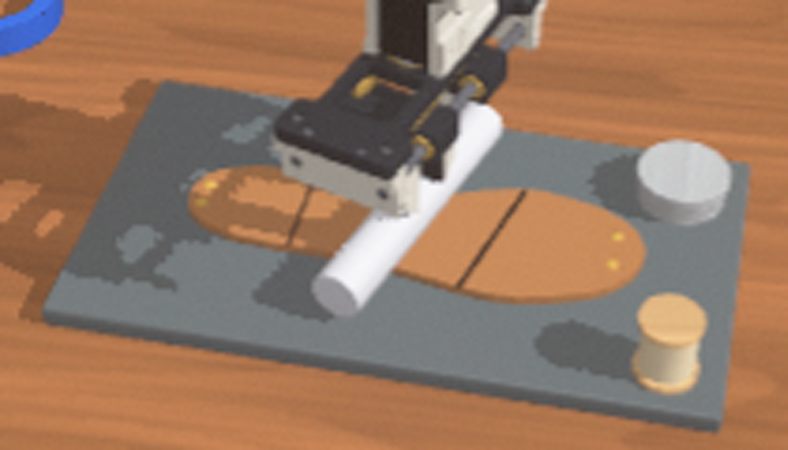

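Emit:
jog_arm --plan '[{"offset":[0,0,-0.05],"twist":[0,0,0],"fingers":-0.4},{"offset":[-0.073,-0.023,-0.05],"twist":[0,0,0],"fingers":-0.4},{"offset":[-0.073,-0.023,-0.01],"twist":[0,0,0],"fingers":-0.4},{"offset":[-0.073,-0.023,-0.002],"twist":[0,0,0],"fingers":-0.4},{"offset":[-0.05,-0.023,-0.002],"twist":[0,0,0],"fingers":-0.4},{"offset":[-0.01,-0.023,-0.002],"twist":[0,0,0],"fingers":-0.4},{"offset":[0.04,-0.023,-0.002],"twist":[0,0,0],"fingers":-0.4},{"offset":[0.08,-0.023,-0.002],"twist":[0,0,0],"fingers":-0.4},{"offset":[0.1,-0.023,-0.002],"twist":[0,0,0],"fingers":-0.4},{"offset":[0.1,-0.023,-0.002],"twist":[0,0,0],"fingers":-0.4},{"offset":[0.1,-0.023,-0.05],"twist":[0,0,0],"fingers":-0.4},{"offset":[0.1,-0.023,-0.4],"twist":[0,0,0],"fingers":-0.4},{"offset":[-0.6,-0.023,-0.6],"twist":[0,0,0],"fingers":-0.4},{"offset":[-1,-0.023,-0.8],"twist":[0,0,0],"fingers":-0.4},{"offset":[-1,-0.023,-0.8],"twist":[0,0,0],"fingers":-0.4}]'

```text
clock: 9.32
position: [0.4786, -0.1746, 0.1896]
ee_rot: [2.575, 1.8, -0.001]
force: [0.5, -0.8, 0.8]
width: 0.306
gripper_force: 0.0
```

```bash
python3 look.py 3
```

```text
top 0.58 860
line mid [0.532 0.016 0.021] ang -18.399999999999995 len 0.09500000000000001
bar mid [ 0.5349787  -0.01956127  0.037     ] ang -20.833825784357856 len 0.18595468274613772 | along n -0.032803011407639665 along u 0.014051293319895374
scene 0.96 828
line mid [0.532 0.016 0.021] ang -18.399999999999995 len 0.09500000000000001
bar mid [ 0.53291645 -0.02341988  0.037     ] ang -20.26434733608845 len 0.20102828030907113 | along n -0.03711530204932601 along u 0.013312441043011401
```

```bash
python3 -c "
import cv2
a=cv2.imread('pics/top_3.png')[200:310,240:380]; cv2.imwrite('pics/c3.png',cv2.resize(a,None,fx=5,fy=5,interpolation=cv2.INTER_CUBIC))"
```

```text
(no output)
```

View pics/c3.png

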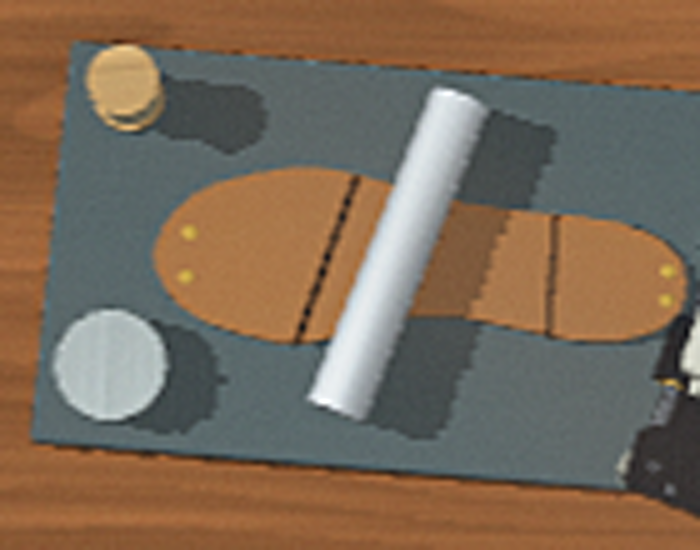

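The top view shows the bar from crop (458,99) to (336,410) and the line from (357,177) to (297,342). The bar is intact and tilted a little too far.

```bash
python3 -c "
from h import *
f=lambda p,z: ground('top',np.array(p,float)/5+[239.6,199.6],z)
rep(f([(297,342),(357,177)],.021),f([(336,410),(458,99)],.037))"
```

```text
line mid [0.53171251 0.01620816 0.021     ] ang -18.789052427180533 len 0.09473566188432588
bar mid [ 0.53326231 -0.02099637  0.037     ] ang -20.471128319734195 len 0.17835325911794322 | along n -0.034722765736512076 along u 0.013450220710684054
```

Emit:
jog_arm --plan '[{"offset":[0.4,-0.047,0],"twist":[0,0,0],"fingers":-0.4},{"offset":[0.8,-0.047,0.1],"twist":[0,0,0],"fingers":-0.4},{"offset":[1,-0.047,0.4],"twist":[0,0,0],"fingers":-0.4},{"offset":[1,-0.047,0.7],"twist":[0,0,0],"fingers":-0.4},{"offset":[1,-0.047,0.74],"twist":[0,0,0],"fingers":-0.4},{"offset":[1,-0.047,0.74],"twist":[0,0,0],"fingers":-0.4},{"offset":[1,-0.047,0.74],"twist":[0,0,0],"fingers":-0.4}]'

```text
clock: 10.4
position: [0.5256, -0.0289, 0.0797]
ee_rot: [2.572, 1.801, 0.003]
force: [0.4, -0.3, 0.3]
width: 0.303
gripper_force: 0.0
```

Emit:
jog_arm --plan '[{"offset":[0.02,0,0.05],"twist":[0,0,0],"fingers":-0.4},{"offset":[0.02,0,0.058],"twist":[0,0,0],"fingers":-0.4},{"offset":[0.02,0,0.058],"twist":[0,0,0],"fingers":-0.4},{"offset":[0.05,0,0.058],"twist":[0,0,-0.001],"fingers":-0.4},{"offset":[0.09,0,0.058],"twist":[0,0,-0.002],"fingers":-0.4},{"offset":[0.13,0,0.058],"twist":[0,0,-0.004],"fingers":-0.4},{"offset":[0.17,0,0.058],"twist":[0,0,-0.005],"fingers":-0.4},{"offset":[0.195,0,0.058],"twist":[0,0,-0.0056],"fingers":-0.4},{"offset":[0.195,0,0.058],"twist":[0,0,-0.0056],"fingers":-0.4},{"offset":[0.195,0,0.01],"twist":[0,0,-0.0056],"fingers":-0.4},{"offset":[0.108,-0.02,0.01],"twist":[0,0,-0.0056],"fingers":-0.4},{"offset":[0.108,-0.02,0.05],"twist":[0,0,-0.0056],"fingers":-0.4},{"offset":[0.108,-0.02,0.058],"twist":[0,0,-0.0056],"fingers":-0.4},{"offset":[0.13,-0.02,0.058],"twist":[0,0,-0.0065],"fingers":-0.4},{"offset":[0.17,-0.02,0.058],"twist":[0,0,-0.008],"fingers":-0.4},{"offset":[0.21,-0.02,0.058],"twist":[0,0,-0.0095],"fingers":-0.4},{"offset":[0.25,-0.02,0.058],"twist":[0,0,-0.0105],"fingers":-0.4},{"offset":[0.275,-0.02,0.058],"twist":[0,0,-0.0111],"fingers":-0.4},{"offset":[0.275,-0.02,0.058],"twist":[0,0,-0.0111],"fingers":-0.4},{"offset":[0.275,-0.02,0.058],"twist":[0,0,-0.0111],"fingers":-0.4}]'

```text
clock: 12.9
position: [0.5363, 0.0115, 0.07]
ee_rot: [2.509, 1.891, 0.002]
force: [-1.9, 0.2, 12.1]
width: 0.3
gripper_force: 5.8
```

Emit:
jog_arm --plan '[{"offset":[0,0,-0.05],"twist":[0,0,0],"fingers":-0.4},{"offset":[0,0,-0.4],"twist":[0,0,0],"fingers":-0.4},{"offset":[-0.6,0,-0.6],"twist":[0,0,0],"fingers":-0.4},{"offset":[-1,0,-0.8],"twist":[0,0,0],"fingers":-0.4},{"offset":[-1,0,-0.8],"twist":[0,0,0],"fingers":-0.4},{"offset":[-1,0,-0.8],"twist":[0,0,0],"fingers":-0.4}]'

```text
clock: 13.65
position: [0.4939, -0.1367, 0.1902]
ee_rot: [2.513, 1.883, -0.0]
force: [-0.1, 0.3, 0.2]
width: 0.298
gripper_force: 0.0
```

```bash
python3 look.py 4; python3 -c "
import cv2
a=cv2.imread('pics/top_4.png')[200:310,240:380]; cv2.imwrite('pics/c4.png',cv2.resize(a,None,fx=5,fy=5,interpolation=cv2.INTER_CUBIC))"
```

```text
top 0.86 786
line mid [0.532 0.016 0.021] ang -18.399999999999995 len 0.09500000000000001
bar mid [0.54335448 0.00427964 0.037     ] ang -20.63768693475266 len 0.1836267621180058 | along n -0.007537136511877254 along u 0.014473518801541692
scene 0.65 917
line mid [0.532 0.016 0.021] ang -18.399999999999995 len 0.09500000000000001
bar mid [0.54373864 0.00233032 0.037     ] ang -20.46488230042734 len 0.20091239459691534 | along n -0.009265541520888427 along u 0.015453336910337298
```

View pics/c4.png

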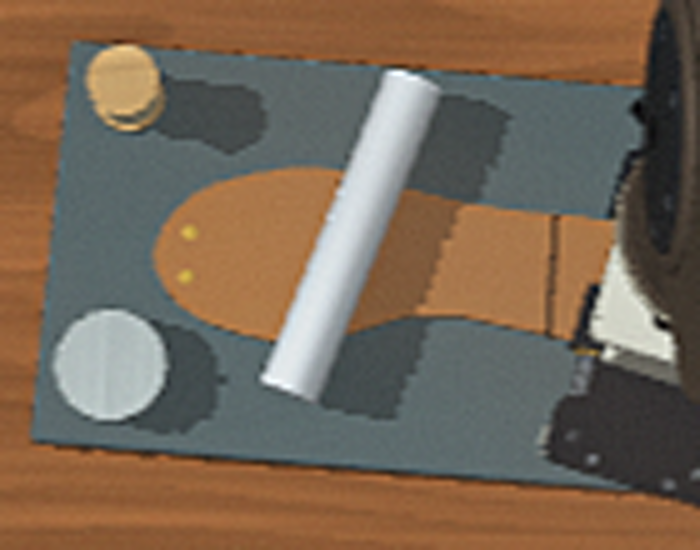

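The top view shows the bar now from crop (414,79) to (289,391), close to the line. Its yaw hasn't changed, because the narrow finger spacing slips. I'll open the fingers wider for the last stroke.

```bash
python3 -c "
from h import *
f=lambda p,z: ground('top',np.array(p,float)/5+[239.6,199.6],z)
L=f([(297,342),(357,177)],.021); b=f([(289,391),(414,79)],.037)
rep(L,b)
o=observe(); p=o['position']; X=R.from_rotvec(o['ee_rot']).as_matrix()
u=np.array([np.cos(np.radians(-18.6)),np.sin(np.radians(-18.6)),0]); v=b[1]-b[0]; v/=np.linalg.norm(v); v[2]=0
m=b.mean(0); q=m+v*(.002-(m-L.mean(0))@u); n=np.array([-v[1],v[0],0])
t=q-.005*n; t[2]=p[2]; print('start',t,'tool shift/.15',X.T@(t-p)/.15, 'tool x ang',np.degrees(np.arctan2(X[1,0],X[0,0])))"
```

```text
line mid [0.53171251 0.01620816 0.021     ] ang -18.789052427180533 len 0.09473566188432588
bar mid [0.54329128 0.00314845 0.037     ] ang -20.677374709204223 len 0.1796603600645081 | along n -0.008634432310170607 along u 0.015168078115024507
start [0.52923264 0.00311016 0.18889155] tool shift/.15 [ 9.28501065e-01 -2.29250754e-02  5.92764572e-04] tool x ang 74.11444521469494
```

Emit:
jog_arm --plan '[{"offset":[0.4,-0.02,0],"twist":[0,0,0.0122],"fingers":0.5},{"offset":[0.8,-0.02,0.1],"twist":[0,0,0.0122],"fingers":0.5},{"offset":[0.93,-0.02,0.4],"twist":[0,0,0.0122],"fingers":0.5},{"offset":[0.93,-0.02,0.7],"twist":[0,0,0.0122],"fingers":0.5},{"offset":[0.93,-0.02,0.74],"twist":[0,0,0.0122],"fingers":0.5},{"offset":[0.93,-0.02,0.74],"twist":[0,0,0.0122],"fingers":0.5},{"offset":[0.93,-0.02,0.74],"twist":[0,0,0.0122],"fingers":0.5}]'

```text
clock: 14.72
position: [0.5311, 0.0018, 0.08]
ee_rot: [2.579, 1.792, 0.003]
force: [0.2, 0.6, 0.3]
width: 0.748
gripper_force: 0.0
```

Emit:
jog_arm --plan '[{"offset":[0,0,0.05],"twist":[0,0,0],"fingers":0.5},{"offset":[0,0,0.06],"twist":[0,0,0],"fingers":0.5},{"offset":[0,0,0.06],"twist":[0,0,0],"fingers":0.5},{"offset":[0.03,0,0.06],"twist":[0,0,-0.002],"fingers":0.5},{"offset":[0.06,0,0.06],"twist":[0,0,-0.004],"fingers":0.5},{"offset":[0.09,0,0.06],"twist":[0,0,-0.006],"fingers":0.5},{"offset":[0.108,0,0.06],"twist":[0,0,-0.007],"fingers":0.5},{"offset":[0.108,0,0.06],"twist":[0,0,-0.007],"fingers":0.5},{"offset":[0.108,0,0.06],"twist":[0,0,-0.007],"fingers":0.5}]'

```text
clock: 15.85
position: [0.5364, 0.017, 0.0701]
ee_rot: [2.539, 1.849, 0.002]
force: [-0.1, 0.6, 6.7]
width: 0.749
gripper_force: 2.9
```

Emit:
jog_arm --plan '[{"offset":[0,0,-0.05],"twist":[0,0,0],"fingers":0.5},{"offset":[0,0,-0.4],"twist":[0,0,0],"fingers":0.5},{"offset":[-0.6,0,-0.6],"twist":[0,0,0],"fingers":0.5},{"offset":[-1,0,-0.8],"twist":[0,0,0],"fingers":0.5},{"offset":[-1,0,-0.8],"twist":[0,0,0],"fingers":0.5},{"offset":[-1,0,-0.8],"twist":[0,0,0],"fingers":0.5}]'

```text
clock: 16.6
position: [0.4891, -0.1292, 0.1908]
ee_rot: [2.543, 1.841, 0.0]
force: [-0.0, 0.0, -0.5]
width: 0.752
gripper_force: 0.0
```

```bash
python3 look.py 5; python3 -c "
import cv2
a=cv2.imread('pics/top_5.png')[200:310,240:380]; cv2.imwrite('pics/c5.png',cv2.resize(a,None,fx=5,fy=5,interpolation=cv2.INTER_CUBIC))"
```

```text
top 0.82 800
line mid [0.532 0.016 0.021] ang -18.399999999999995 len 0.09500000000000001
bar mid [0.5465194 0.0113255 0.037    ] ang -19.822077813023736 len 0.18181433475750267 | along n 0.00014751119272056815 along u 0.015252607736863707
scene 0.75 10190
line mid [0.532 0.016 0.021] ang -18.399999999999995 len 0.09500000000000001
bar mid [ 0.56646208 -0.0375189   0.037     ] ang 85.00787390062278 len 0.41355769114096474 | along n -0.03990488001122198 along u 0.049593433858737844
```

View pics/c5.png

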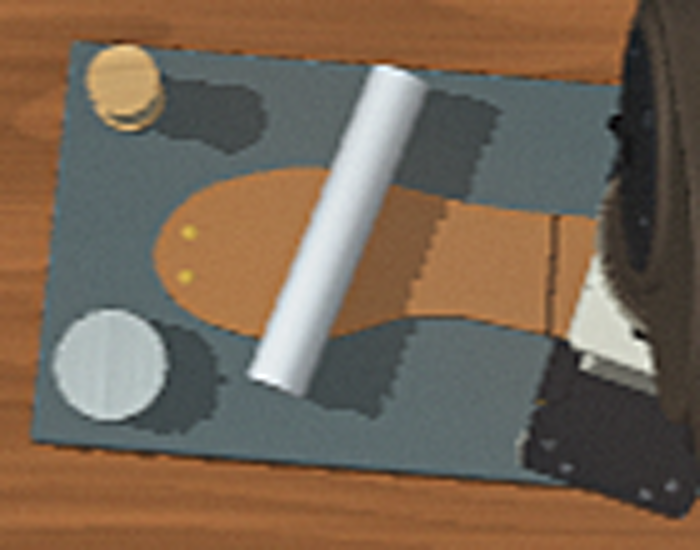

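```bash
cat > fit.py <<'E'
from h import *
import sys
from scipy.optimize import minimize
S=4
def mask(poly): 
    m=np.zeros((480,640),np.uint8); cv2.fillConvexPoly(m,np.round(poly*16).astype(np.int32),1,cv2.LINE_8,4); return m
def cyl(p):
    x,y,a=p; v=np.array([np.cos(a),np.sin(a),0]); w=np.array([-v[1],v[0],0]); t=np.linspace(0,2*np.pi,24)
    P=[np.array([x,y,.037])+s*.09*v+.016*(np.cos(k)*w+np.sin(k)*np.array([0,0,1])) for s in(-1,1) for k in t]
    return cv2.convexHull(proj('top',P).astype(np.float32))[:,0]
im=cv2.imread(sys.argv[1]).astype(int)
m=((im.min(2)>110)&(im.max(2)-im.min(2)<45)).astype(np.uint8); m[:,:280]=0; m[:,345:]=0; m[:205]=0; m[290:]=0
n,l,st,_=cv2.connectedComponentsWithStats(m); m=(l==1+st[1:,4].argmax()); m=cv2.GaussianBlur(m.astype(np.float32),(0,0),1)
def cost(p): return ((cv2.GaussianBlur(mask(cyl(p)).astype(np.float32),(0,0),1)-m)**2).sum()
r=minimize(cost,[.5455,.010,np.radians(-20)],method='Nelder-Mead',options=dict(initial_simplex=np.array([[.5455,.010,-.35],[.5505,.010,-.35],[.5455,.016,-.35],[.5455,.010,-.30]])))
print('bar',r.x[:2],np.degrees(r.x[2]),'cost',r.fun,m.sum())
# line from first picture: dark pixels over sole
g=cv2.imread('pics/top0.png').astype(float); pts=[]
for row in range(238,267):
    c0=220+(320-(row-170)*3.75+230-0)/1 if 0 else None
    xc=299.4+(311.0-299.4)*((268-row)/(268-235.0)); cs=np.arange(int(xc)-6,int(xc)+8)
    w=g[row,cs,2]; w=np.clip(np.median(w)-w-8,0,None)
    if w.sum()>20: pts.append(((cs*w).sum()/w.sum(),row))
W=ground('top',pts,.021); k=np.polyfit(W[:,0],W[:,1],1); print('line ang',np.degrees(np.arctan(k[0])),'n pts',len(W),'rms',np.std(W[:,1]-np.polyval(k,W[:,0])))
u=np.array([1,k[0]])/np.hypot(1,k[0]); nn=np.array([-u[1],u[0]]); print('n offset',(r.x[:2]-[.532,np.polyval(k,.532)])@nn)
E
python3 fit.py pics/top_5.png
```

```text
bar [0.54493869 0.01112691] -21.44464282550069 cost 19.169313430786133 797.0
line ang -18.664806817700246 n pts 29 rms 0.00021709150791403953
n offset -0.0009551601749048849
```

The bar's position is right to within 1 mm, but its yaw is about 2° off. I'll press with the fingers fully open and a bit more force, then twist in place.

Emit:
jog_arm --plan '[{"offset":[0.4,-0.04,0],"twist":[0,0,0.0064],"fingers":1},{"offset":[0.8,-0.04,0.1],"twist":[0,0,0.0064],"fingers":1},{"offset":[1,-0.04,0.4],"twist":[0,0,0.0064],"fingers":1},{"offset":[1,-0.04,0.7],"twist":[0,0,0.0064],"fingers":1},{"offset":[1,-0.04,0.74],"twist":[0,0,0.0064],"fingers":1},{"offset":[1,-0.04,0.74],"twist":[0,0,0.0064],"fingers":1},{"offset":[1,-0.04,0.74],"twist":[0,0,0.0064],"fingers":1}]'

```text
clock: 17.68
position: [0.531, 0.0187, 0.08]
ee_rot: [2.575, 1.797, 0.003]
force: [0.4, -0.1, -0.1]
width: 1.003
gripper_force: 0.0
```

Emit:
jog_arm --plan '[{"offset":[0,0,0.05],"twist":[0,0,0],"fingers":1},{"offset":[0,0,0.06],"twist":[0,0,0],"fingers":1},{"offset":[0,0,0.067],"twist":[0,0,0],"fingers":1},{"offset":[0,0,0.067],"twist":[0,0,0],"fingers":1}]'

```text
clock: 18.18
position: [0.5307, 0.0193, 0.0699]
ee_rot: [2.575, 1.798, 0.003]
force: [-3.3, 0.7, 15.9]
width: 1.0
gripper_force: 7.7
```

Emit:
jog_arm --plan '[{"offset":[0.005,0,0],"twist":[0,0,-0.002],"fingers":1},{"offset":[0.01,0,0],"twist":[0,0,-0.004],"fingers":1},{"offset":[0.014,0,0],"twist":[0,0,-0.006],"fingers":1},{"offset":[0.014,0,0],"twist":[0,0,-0.0085],"fingers":1},{"offset":[0.014,0,0],"twist":[0,0,-0.0085],"fingers":1},{"offset":[0.014,0,0],"twist":[0,0,-0.0085],"fingers":1}]'

```text
clock: 18.92
position: [0.5316, 0.0212, 0.0699]
ee_rot: [2.527, 1.865, 0.003]
force: [-2.2, 1.4, 15.6]
width: 1.0
gripper_force: 7.5
```

Emit:
jog_arm --plan '[{"offset":[0,0,-0.01],"twist":[0,0,0],"fingers":1},{"offset":[0,0,-0.05],"twist":[0,0,0],"fingers":1},{"offset":[0,0,-0.4],"twist":[0,0,0],"fingers":1},{"offset":[-0.6,0,-0.6],"twist":[0,0,0],"fingers":1},{"offset":[-1,0,-0.8],"twist":[0,0,0],"fingers":1},{"offset":[-1,0,-0.8],"twist":[0,0,0],"fingers":1},{"offset":[-1,0,-0.8],"twist":[0,0,0],"fingers":1}]'

```text
clock: 19.8
position: [0.486, -0.126, 0.1895]
ee_rot: [2.531, 1.858, -0.0]
force: [-0.4, 0.6, -0.5]
width: 1.0
gripper_force: 0.0
```

```bash
python3 look.py 6; python3 fit.py pics/top_6.png
```

```text
top 0.9 812
line mid [0.532 0.016 0.021] ang -18.399999999999995 len 0.09500000000000001
bar mid [0.54651925 0.01341843 0.037     ] ang -17.232922239241518 len 0.18101421021416786 | along n 0.0021333968160488583 along u 0.014591840691776199
scene 0.75 899
line mid [0.532 0.016 0.021] ang -18.399999999999995 len 0.09500000000000001
bar mid [0.54905365 0.01209058 0.037     ] ang -18.48761788162057 len 0.20286710019410958 | along n 0.0016734125129123055 along u 0.017415799342634104
bar [0.54842383 0.01267264] -17.796745815492994 cost 20.14715003967285 803.0
line ang -18.664806817700246 n pts 29 rms 0.00021709150791403953
n offset 0.001624621028516987
```

```bash
python3 -c "
from h import *
print(sign_off())"
```

```text
the job is handed in; nothing more can be done
None
```

The bar has been rolled onto the tread line and handed in: it lies about 1.5 mm toeward of the line and within about 1° of its angle (camera measurement), across the full width of the sole, never lifted, in about 20 s.

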